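Tilt a clamped culture flask to the mark and let it spring back

ROBOT

A 6-joint arm with a two-finger parallel gripper is mounted at the origin on the work surface. World frame = base frame: x ahead of the robot, y to its left, z up, the work surface at z = 0. Lengths are in m, angles in degrees, forces in N, time in s.
With the tool pointing down it reaches from about 0.35 to 0.875 m from the base axis. Payload 4.2 kg.
Tool frame: the origin (TCP) lies on the front face of the gripper's body, between the roots of the fingers; the fingertips stand finger_overhang ahead of it and the grasp point (between the pads) lies 51 mm ahead of it (finger_overhang is the distance from the TCP to the fingertips, in m); z points along the fingers, y is the line along which they close (so a half turn about z gives the same grasp; the last joint's range is limited). The gripper opens to 87 mm and grips with 3 to 60 N. Pads are 19 mm wide; open, the fingers measure 117 mm over their backs; the gripper's body (75 mm by 190 mm) begins 51 mm behind the grasp point.
Start: joints at [14.817, 22.042, 0.453, 0, -68.411, -14.817], TCP at [0.625, 0, 0.292] pointing down, gripper open.
Joint ranges: [-179.83, 179.83], [-69.29, 118.12], [-61.27, 80.66], [-181.25, 117.63], [-171.15, -9.14], [-177.46, 177.46]. Speed limits (degrees/s): [159.86, 159.86, 180, 180, 180, 180].

INTERFACE

Orientations are given as a 3x3 rotation matrix whose columns are the frame's x, y, z axes.
In Python, from station import sense, capture, camera_model, finish_job, finger_overhang gives the robot as it stands. The module is installed in compiled form; this text tells all that it offers.
- The arm moves only by the tool jog_arm, never from a script. Its argument "rows" is a list that holds one entry, the list of rows, each a list of 4 numbers: the shift along the tool's x, y, z in m, then the turn about the tool's z in rad. A call has 1 to 20 rows; each row shifts and turns the commanded pose from where the row before left it, along the tool's axes as they then stand; what a row does not reach is not made up. A row lasts 1/8 s, in which the tool goes at most 62.5 mm and 10.7 degrees, less where a joint would pass 70% of its speed; a pose out of reach is approached as far as the arm can. A call is refused whole if a number of a shift passes 0.0625 or a number of a turn 0.188, either way. A call with a gripper value outside its range is refused whole. "claw" is the opening, from 0 (shut) to 1 (fully open), set as the call begins (left out, the last holds). The fingers move at their own pace and stop on an object; the grip force is fixed at half the most. Time passes only in rows, so rows that do not move let the fingers close. It gives the time, the measured TCP pose, the force, the opening and the grip force at its end, in the units of the state.
- sense(): the state, without advancing time (a new reading comes with each control period).
- capture(name): name is "scene" or "side" or "wrist"; returns the picture (384x512x3 uint8, red, green, blue); there is no depth.
- camera_model(name): a dict with "fovy" (degrees; the focal length in pixels is half the picture's height over the tangent of half this angle, whatever the lens; pixels are square), "cx", "cy" (the principal point, pixels), "eye" and "rotation" of the camera in the world. Camera axes: x right, y down, z forward; pixel columns grow to the right and rows downward; lengths in m; the calibration is good to about 2 mm. A picture is of the moment at which its call begins: read the wrist's pose just before it. camera_model takes no time and is no camera call; for the wrist camera it gives the pose at the moment of the call.
- finish_job(): hands the job in; it is judged then, once.
The state is a dict: "time_s": time; "joints": joint angles; "joint_velocities": joint speeds; "effort": joint torques, N m; "tcp_pos": TCP position; "ee_rot": TCP orientation; "wrist_force": force on the tool from outside, world axes, zero at the start; "moment": the same for the moment, N m; "gripper_width": opening from 0.0 (shut) to 1.0 (fully open); "gripper_force": force on a finger pad.
Only numpy, scipy, OpenCV 4.12 (cv2) and the standard library are available. Lean on these libraries where they do the work, as an engineer would, in place of code of your own. Each camera call takes 0.05 s, during which the arm holds its last target. There are 200 camera calls.

TASK

Tilt the culture flask that is clamped on the spring-backed plate: with the fingertips press down the round pad on the plate's corner until the black pointer is level with the steel mark that is clipped on the white scale, without pushing it well past, and hold it there for about two seconds. Then let go so that the plate springs fully back. Keep off the clamped flask and the pointer themselves, and leave the loose flasks and the jar where they are.

Things in the scene. Friction and masses are not known exactly. Their poses are not given: they have to be found in the camera images.
- mount: Fixed aluminium base, 12 mm thick, 120 mm square with corners on its x and y axes; an arm along +y carries an upright white scale board (y 154 to 206 mm, top 98 mm above the table, ruled face at x -10 mm looking to +x). Above it a dark steel plate of the same outline is hinged along the mount's x axis 40 mm above the table. Origin: base centre on the table, z up, yaw within 0.5 rad.
- pad_top (a point): Centre of the top of the round black rubber pad (30 mm across, 8 mm high) on the plate's -y corner: at mount (0, -62, 52) mm at rest, the place to press straight down. It sinks about 0.35 mm for each 1 mm that the pointer rises. The spring resists with about 3 N at the start, 9 N at the highest mark. Moves with the plate.
- tilt (a joint): Tilt of the spring-backed plate about the mount's x axis, rad: 0 at rest on its stop, growing as the pad goes down (pointer up), hard stop at 0.26. It springs back to 0 by itself when released.
- pad: The round pad; origin at the centre of its underside on the plate, 8 mm below point pad_top.
- pointer: Black bar along +y from the plate to the scale, 4 to 7 mm wide, 4 mm thick; rises as the pad is pressed. Not to be touched. Origin: on the hinge axis above the mount's centre, y along the bar.
- pointer_tip (a point): Free end of the black pointer, mid-thickness, 175 mm from the hinge axis, 40 mm above the table at rest. It rises beside the scale board by 175 mm x sin(tilt).
- mark (a point): The mark: free end, mid-thickness, of a dark steel tooth (24 mm long, 4 mm thick, pointing along the mount's -y to the pointer's tip, 2 mm beyond it) of an index clip fixed on the scale board's outer edge. 56 to 71 mm above the table, set anew each time; the pointer is at the mark when pointer_tip and mark are at one height.
- clamped_flask: Clear culture flask (70 x 42 x 24 mm, red cap to the mount's +x), clamped on the plate under two steel clips and part of it; its top is 68 mm above the table at rest (clips 72 mm), its side 63 mm from the pad's centre. Not to be touched. Origin: centre of its underside.
- flask_a: Loose culture flask lying on the table, 70 x 42 x 24 mm plus neck and 20 mm red cap (62 mm from the origin). Origin: centre of the underside of its body. Leave alone.
- flask_b: A second loose flask just like flask_a. Leave alone.
- jar: Small loose lidded specimen jar, 42 mm across, 45 mm high, upright. Origin: centre of its underside. Leave alone.

How it is judged:
By the outcome, as a careful person would: the job done as asked, in the order asked, and still so for the second after the job is handed in, with the robot touching nothing.
It also fails if it takes over 35 s, if anything falls off the work surface, if the arm or the gripper's body presses on something with over 40 N, if the wrist force passes 120 N, or if a joint passes its speed limit or range.

## Working session

There is one attempt and no reset: what is moved stays moved. The work goes in short steps, Python scripts to look and compute and a tool call to move; the robot and the scene stay as the last step left them, time stands still between calls to the robot, and variables do not carry over. Pictures are saved under pics/ and viewed, at most 10 in all, crops included, and the job is handed in when it is done.

Besides the shell and the picture viewer there is one more tool, called after "Emit:" as name([rows], argument=value, ...), one row to a line, values as JSON. jog_arm: Moves the arm, as the interface text tells. Its arguments: {"type":"object","properties":{"rows":{"type":"array"},"claw":{"type":"number"}},"required":["rows"]}

```bash
mkdir -p pics; python3 - <<'E'
from station import *
import cv2,numpy as np
s=sense();print(s['time_s'],s['tcp_pos'],s['ee_rot'],finger_overhang,s['gripper_width'])
for n in('scene','side'):
    m=camera_model(n);print(n,m)
    cv2.imwrite(f'pics/{n}0.png',capture(n)[:,:,::-1])
    np.save
E
```

```text
0.0 [ 6.24566095e-01 -6.82991020e-06  2.91145953e-01] [[-2.30206566e-04 -9.99997589e-01 -2.18394842e-03]
 [-9.99999967e-01  2.30461840e-04 -1.16635466e-04]
 [ 1.17138502e-04  2.18392149e-03 -9.99997608e-01]] 0.0697 0.9988447741852495
scene {'fovy': 57.563541482054845, 'cx': 255.16542709067264, 'cy': 192.59662913960506, 'eye': array([0.93653614, 0.41925095, 0.47909751]), 'rotation': array([[-0.78728964,  0.38816259, -0.47906662],
       [ 0.61658274,  0.49453976, -0.61258154],
       [-0.00086375, -0.77766331, -0.62868039]])}
side {'fovy': 52.47556705593422, 'cx': 259.77503645776846, 'cy': 190.65520110513114, 'eye': array([0.43441775, 0.5515457 , 0.77353585]), 'rotation': array([[-0.95600196, -0.21908374,  0.19509632],
       [-0.29292202,  0.7492219 , -0.59402293],
       [-0.01602967, -0.62503509, -0.78043205]])}
```

View pics/scene0.png

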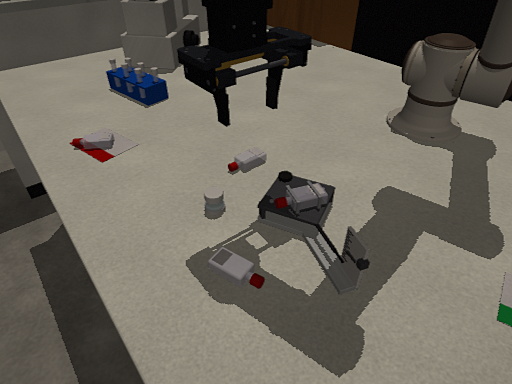

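View pics/side0.png

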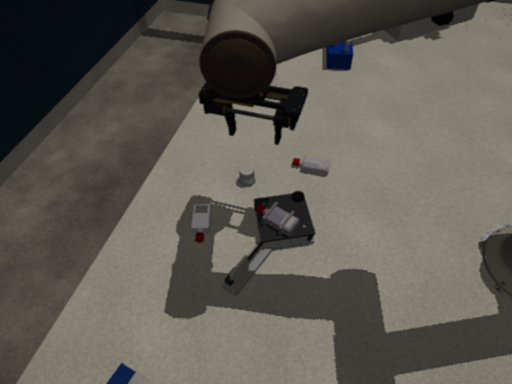

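The scene view shows the pad at about (286,176) and the pointer tip at about (344,261), with the clip at (362,264). In the side view the pad is at about (298,196). I'll enlarge both.

```bash
cat > h.py <<'E'
import cv2,numpy as np
from station import *
def ray(m,u,v):
    f=192/np.tan(np.radians(m['fovy'])/2)
    d=m['rotation']@np.array([(u-m['cx'])/f,(v-m['cy'])/f,1]);return m['eye'],d/np.linalg.norm(d)
def plane(m,u,v,z):
    e,d=ray(m,u,v);return e+d*(z-e[2])/d[2]
def proj(m,p):
    f=192/np.tan(np.radians(m['fovy'])/2)
    c=m['rotation'].T@(np.array(p)-m['eye']);return np.array([m['cx']+f*c[0]/c[2],m['cy']+f*c[1]/c[2]])
def tri(l):
    A=0;b=0
    for e,d in l:
        P=np.eye(3)-np.outer(d,d);A=A+P;b=b+P@e
    return np.linalg.solve(A,b)
E
python3 - <<'E'
from h import *
a=cv2.imread('pics/scene0.png')[165:295,255:385];b=cv2.imread('pics/side0.png')[180:300,210:330]
r=lambda i:cv2.convertScaleAbs(cv2.resize(i,None,fx=400/i.shape[0],fy=400/i.shape[0],interpolation=cv2.INTER_CUBIC),alpha=1.6,beta=10)
cv2.imwrite('pics/c0.png',np.hstack([r(a),r(b)]))
M,S=camera_model('scene'),camera_model('side')
print(plane(M,286,176,.052),plane(S,298,196,.052),tri([ray(M,286,176),ray(S,298,196)]))
E
```

```text
[ 5.27388963e-01 -5.14309516e-04  5.20000000e-02] [ 0.52411544 -0.00744977  0.052     ] [ 0.52388173 -0.00636659  0.04946455]
```

View pics/c0.png

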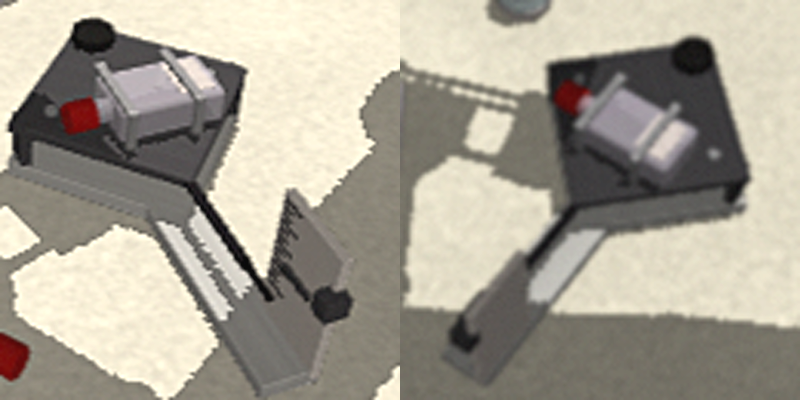

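The crops show the pad top at scene (285.2,175.7), the pointer tip at about (342.7,262) and the tooth end at about (347,251.5).

```bash
python3 - <<'E'
from h import *
M,S=camera_model('scene'),camera_model('side')
pad=plane(M,285.2,175.7,.052);pad2=plane(S,210+(694-400)/3.333,180+50/3.333,.052);tip=plane(M,342.7,262.2,.04)
print(pad,pad2,tip)
for p in(pad,pad2):
    y=(tip-p)[:2];print(np.linalg.norm(y),np.degrees(np.arctan2(-y[0],y[1])))
y=np.append((tip-pad2)[:2],0);y/=np.linalg.norm(y)
for z in(.04,.056,.06,.065,.071): print(z,proj(M,np.append(tip[:2],z)),proj(M,np.append(tip[:2],z)+.002*y))
print(sense()['tcp_pos'])
E
```

```text
[ 0.52798683 -0.002316    0.052     ] [ 0.52434149 -0.01047862  0.052     ] [0.60098409 0.21774704 0.04      ]
0.23185413794257925 -18.351234221378366
0.240750991410817 -18.56304804218509
0.04 [342.7 262.2] [343.34739459 263.12372792]
0.056 [344.29159941 255.56822552] [344.95511537 256.49116352]
0.06 [344.69863442 253.87221807] [345.36629804 254.79485185]
0.065 [345.21271505 251.73017985] [345.88563152 252.6523699 ]
0.071 [345.83750106 249.12686149] [346.51682325 250.04842286]
[6.24603670e-01 4.59579473e-05 2.91273110e-01]
```

Emit:
jog_arm([
  [[0.002, 0.02, 0.02, 0], [0.002, 0.025, 0.02, 0], [0.002, 0.025, 0.02, 0], [0, 0.0285, 0.02, 0], [0, 0, 0.015, 0], [0, 0, 0, 0], [0, 0, 0, 0]],
], claw=0)

```text
time_s: 0.98
tcp_pos: [0.5277, -0.0058, 0.1977]
ee_rot: [[0.0, -1.0, 0.001], [-1.0, -0.0, 0.0], [-0.0, -0.001, -1.0]]
wrist_force: [-0.6, -0.2, 0.0]
gripper_width: 0.285
gripper_force: 0.0
```

```bash
python3 - <<'E'
from h import *
s=sense();print(s['time_s'],s['tcp_pos'],s['gripper_width'],s['wrist_force'])
print(camera_model('wrist'))
M=camera_model('scene')
i=capture('wrist')[:,:,::-1];j=capture('scene')[:,:,::-1];cv2.imwrite('pics/s1.png',j);cv2.imwrite('pics/w1.png',i)
j=cv2.resize(j[235:285,320:370],(384,384),interpolation=cv2.INTER_NEAREST)
cv2.imwrite('pics/c1.png',cv2.resize(np.hstack([i,cv2.convertScaleAbs(j,alpha=1.6,beta=10)]),(798,342)))
E
```

```text
0.975 [ 0.52770767 -0.00580527  0.19772939] 0.28502375141293224 [-0.63230614 -0.20171364  0.00808859]
{'fovy': 67.12504755476911, 'cx': 257.49427604370584, 'cy': 188.2727777965996, 'eye': array([ 0.52750139, -0.0763295 ,  0.28950345]), 'rotation': array([[-9.99997901e-01,  2.99640282e-04,  2.02668385e-03],
       [ 8.12273978e-04,  9.66159388e-01,  2.57944525e-01],
       [-1.88080905e-03,  2.57945630e-01, -9.66157603e-01]])}
```

View pics/c1.png

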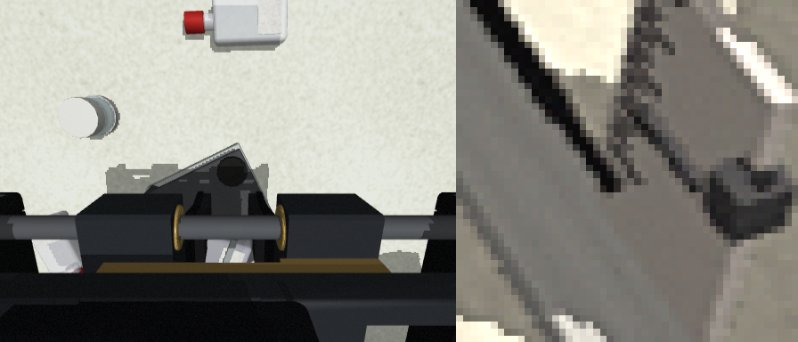

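The wrist view shows the pad at about (259,192) px. In the scene view the pointer end is at (342.8,262) and the tooth end at (346,251). I'll take one closer wrist look at the mark before pressing.

Emit:
jog_arm([
  [[-0.02, -0.02, 0, 0], [-0.025, -0.025, 0, 0], [-0.025, -0.025, 0.005, 0], [-0.025, -0.025, 0.005, 0], [-0.01, -0.015, 0.005, 0], [0, 0, 0, 0], [0, 0, 0, 0], [0, 0, 0, 0]],
])

```text
time_s: 2.08
tcp_pos: [0.6361, 0.0985, 0.1828]
ee_rot: [[-0.001, -1.0, 0.0], [-1.0, 0.001, 0.0], [-0.0, -0.0, -1.0]]
wrist_force: [-0.6, -0.4, 0.3]
gripper_width: 0.002
gripper_force: 0.0
```

```bash
python3 - <<'E'
from h import *
s=sense();print(s['time_s'],s['tcp_pos'],s['gripper_width'])
m=camera_model('wrist');print(m['eye'])
i=capture('wrist')[:,:,::-1];cv2.imwrite('pics/w2.png',i)
p=proj(m,[.601,.2177,.05]);print(p)
x,y=int(p[0]),int(p[1]);y0=max(0,y-50);x0=x-60
c=i[y0:y0+90,x0:x0+120];print(x0,y0,c.shape)
cv2.imwrite('pics/c2.png',cv2.resize(cv2.convertScaleAbs(c,alpha=1.4,beta=10),(c.shape[1]*6,c.shape[0]*6),interpolation=cv2.INTER_NEAREST))
E
```

```text
2.075 [0.63610991 0.09848084 0.18284414] 0.0018682575571658017
[0.63594739 0.02793735 0.27459949]
[296.05294381 324.64873592]
236 274 (90, 120, 3)
```

View pics/c2.png

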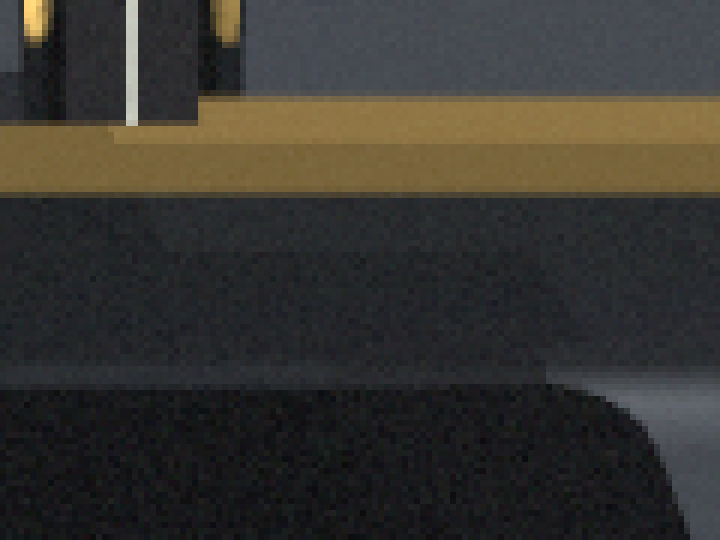

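The gripper hides the target in that view: image-down on the wrist camera is world +y. I'll go to the +x side, so the tooth appears at the picture's right edge seen obliquely.

Emit:
jog_arm([
  [[0, -0.025, 0, 0], [-0.01, -0.03, 0, 0], [-0.03, -0.03, 0, 0], [-0.04, -0.03, 0, 0], [-0.04, -0.015, 0, 0], [-0.04, 0, 0, 0], [-0.03, 0, 0, 0], [-0.02, 0, 0, 0], [0, 0, 0, 0], [0, 0, 0, 0]],
])

```text
time_s: 3.38
tcp_pos: [0.7666, 0.3078, 0.1825]
ee_rot: [[-0.001, -1.0, -0.0], [-1.0, 0.001, -0.0], [0.0, 0.0, -1.0]]
wrist_force: [0.3, -0.1, 0.5]
gripper_width: 0.009
gripper_force: 0.0
```

```bash
python3 - <<'E'
from h import *
s=sense();print(s['time_s'],s['tcp_pos'])
m=camera_model('wrist');print(m)
i=capture('wrist')[:,:,::-1];cv2.imwrite('pics/w3.png',i)
p=proj(m,[.601,.2177,.05]);print(p)
x,y=int(p[0]),int(p[1]);y0=max(0,y-60);x0=min(512-110,x-60)
c=i[y0:y0+90,x0:x0+110];print(x0,y0,c.shape)
cv2.imwrite('pics/c3.png',cv2.resize(cv2.convertScaleAbs(c,alpha=1.4,beta=10),(c.shape[1]*6,c.shape[0]*6),interpolation=cv2.INTER_NEAREST))
E
```

```text
3.375 [0.76658237 0.30777784 0.18249341]
{'fovy': 67.12504755476911, 'cx': 257.49427604370584, 'cy': 188.2727777965996, 'eye': array([0.76643064, 0.23729184, 0.27425723]), 'rotation': array([[-9.99997943e-01,  1.89581702e-03,  7.20641021e-04],
       [ 2.01747960e-03,  9.66242101e-01,  2.57627895e-01],
       [-2.07898347e-04,  2.57628819e-01, -9.66243938e-01]])}
[483.8388965   82.89826709]
402 22 (90, 110, 3)
```

View pics/c3.png

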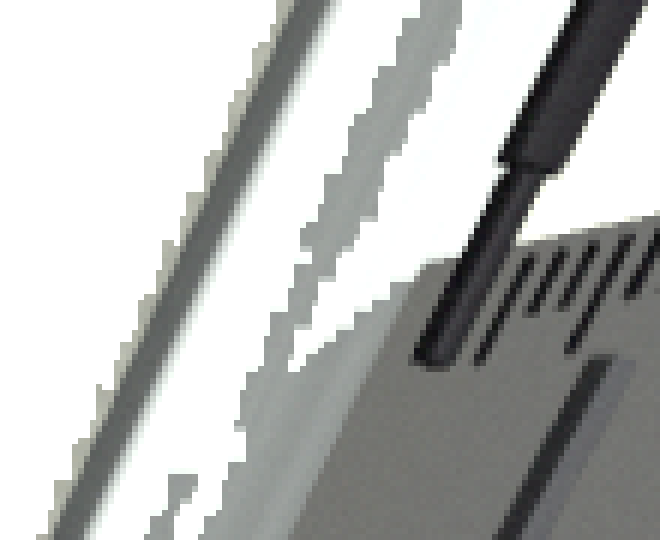

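The pointer tip is at about (472,82.5) px and the tooth end at about (501.5,81.7), both clear against the ruled face. I'll print the profiles across them.

```bash
python3 - <<'E'
from h import *
i=cv2.imread('pics/w3.png');g=i.sum(2)//3
for v in (76,79,81,82,83,85): print(v,g[v,466:484])
for v in (80,81,82,83,86,92): print(v,g[v,490:512])
m=camera_model('wrist');M=camera_model('scene')
a=np.radians(-18.5);X=np.array([np.cos(a),np.sin(a),0]);Y=np.array([-np.sin(a),np.cos(a),0])
P=plane(m,472.1,82.5,.04);print('face pt',P,'tip',P-.002*X)
f=lambda z:proj(m,P+.002*Y+[0,0,z-.04])
for z in(.038,.04,.042,.06,.062,.064,.066,.068,.07):print(z,f(z),proj(M,P+.002*Y+[0,0,z-.04]-.002*X))
print('top -x edge',proj(m,P+[0,0,.002]-.004*X))
E
```

```text
76 [99 80 73 74 73 75 69 13  7 13 30 41 33 25 40 74 75 52]
79 [75 72 75 75 75 36  9  9 20 40 36 31 29 63 75 71 21 15]
81 [73 76 75 75 55 10  6 16 29 32 28 25 63 75 71 20 16 65]
82 [75 75 74 75 50 37 25 12 19 24 30 43 75 75 63 27 43 74]
83 [74 75 76 75 72 75 63 40 41 42 50 76 74 75 75 63 75 75]
85 [74 75 74 75 74 75 75 74 74 75 75 74 74 73 74 75 74 75]
80 [74 73 74 75 75 75 25 30 63 73 72 69 70 70 69 73 75 76 77 75 74 75]
81 [73 73 76 75 74 75 60 63 75 72 57 47 45 46 57 70 73 73 74 75 74 74]
82 [73 76 75 76 73 73 73 75 75 56 24 26 27 36 64 68 66 65 74 75 76 75]
83 [73 73 72 75 75 77 76 76 71 30 22 25 25 56 71 67 68 67 73 74 75 74]
86 [74 73 74 73 73 74 75 55 24 25 23 36 66 67 68 67 70 75 74 73 77 74]
92 [75 73 75 72 43 22 21 27 43 68 67 66 65 69 73 74 74 75 75 74 76 75]
face pt [0.60268408 0.21631654 0.04      ] tip [0.60078743 0.21695115 0.04      ]
0.038 [468.95786347  85.35514199] [342.8509722  263.56867854]
0.04 [470.8023861   85.13062978] [343.04699824 262.75638042]
0.042 [472.67938572  84.90216453] [343.24390755 261.9404222 ]
0.06 [491.18755326  82.64938132] [345.05684375 254.4279273 ]
0.062 [493.44253669  82.3749085 ] [345.26292396 253.5739665 ]
0.064 [495.7414814  82.0950848] [345.46995632 252.71606008]
0.066 [498.08568559  81.80975218] [345.67794747 251.85418064]
0.068 [500.4764991   81.51874636] [345.88690407 250.98830052]
0.07 [502.91532595  81.22189643] [346.09683287 250.11839179]
top -x edge [478.68226991  84.01081151]
```

The mark is at z ≈ 0.0685, so the pointer must rise ≈ 28.5 mm and the pad must sink ≈ 10 mm. The pad is at about (0.526, -0.009). Next I go above it.

Emit:
jog_arm([
  [[0.02, 0.015, 0, 0], [0.04, 0.03, 0, 0], [0.04, 0.03, 0, 0], [0.04, 0.03, 0, 0], [0.04, 0.03, 0, 0], [0.04, 0.03, 0, 0], [0.04, 0.03, 0, 0], [0.036, 0.03, 0, 0], [0.02, 0.015, 0.015, 0], [0, 0, 0.02, 0], [0, 0, 0.012, 0], [0, 0, 0, 0], [0, 0, 0, 0], [0, 0, 0, 0]],
])

```text
time_s: 5.18
tcp_pos: [0.527, -0.0067, 0.1358]
ee_rot: [[0.0, -1.0, 0.001], [-1.0, -0.0, 0.0], [-0.0, -0.001, -1.0]]
wrist_force: [-0.3, -0.2, 0.5]
gripper_width: 0.005
gripper_force: 0.0
```

Emit:
jog_arm([
  [[0.002, 0.001, 0.004, 0], [0, 0, 0.004, 0], [0, 0, 0.003, 0], [0, 0, 0.002, 0], [0, 0, 0.002, 0], [0, 0, 0.002, 0], [0, 0, 0.001, 0], [0, 0, 0.001, 0], [0, 0, 0, 0], [0, 0, 0, 0], [0, 0, 0, 0]],
])

```text
time_s: 6.55
tcp_pos: [0.5252, -0.0096, 0.1172]
ee_rot: [[0.0, -1.0, -0.001], [-1.0, -0.0, -0.001], [0.001, 0.001, -1.0]]
wrist_force: [-2.3, -2.8, 7.6]
gripper_width: 0.005
gripper_force: 3.9
```

```bash
cat > look.py <<'E'
from h import *
import sys
s=sense();print(s['time_s'],s['tcp_pos'],s['wrist_force'])
j=capture('scene')[:,:,::-1];cv2.imwrite(f'pics/{sys.argv[1]}.png',j)
g=j.sum(2)//3
print(g[240:268,334:362])
M=camera_model('scene')
a=np.radians(-18.5);Y=np.array([-np.sin(a),np.cos(a),0]);O=np.array([.6008,.2170,.04])-.175*Y
for r in(.022,.024,.026,.028,.0285,.030):
    q=proj(M,O+Y*np.sqrt(.175**2-r*r)+[0,0,r]);w=proj(M,O+.9*(Y*np.sqrt(.175**2-r*r)+[0,0,r]));print(r,q.round(2),w.round(2))
cv2.imwrite(f'pics/{sys.argv[1]}c.png',cv2.resize(cv2.convertScaleAbs(j[225:280,315:375],alpha=1.6,beta=10),(600,550),interpolation=cv2.INTER_NEAREST))
E
python3 look.py p1
```

```text
6.55 [ 0.52519932 -0.00959109  0.11715368] [-2.25304694 -2.84467329  7.60534801]
[[ 22  61  82  79  77  75  74  77  77  75  67  48  41  30  32  27  46  66
   65  63  63  61  60  56  93 150 154 155]
 [  0  33  72  80  76  77  78  76  76  78  76  50  31  56  36  57  28  43
   65  64  62  63  63  58  57 107 161 154]
 [  2   2  47  87  79  78  78  78  78  79  70  43  28  40  56  68  50  33
   65  63  63  63  63  62  59  63 113 159]
 [  9   7  21  63  84  79  79  79  80  77  55  30  29  28  44  66  64  62
   64  63  64  63  63  62  61  57  72 126]
 [ 13  14   4  21  59  79  76  75  77  78  70  52  32  58  42  66  63  64
   63  63  63  62  63  63  63  61  56  86]
 [  2   8   4  12  50  84  76  74  75  70  48  38  40  39  67  65  63  63
   64  63  62  63  63  63  63  63  60  55]
 [ 26   0   1  12  37  73  81  79  73  66  56  29  32  29  48  68  64  65
   64  62  62  63  63  63  64  62  62  58]
 [ 77  52  29   4  10  49  83  81  82  65  35  44  37  42  28  45  66  62
   62  63  64  63  62  63  63  63  64  62]
 [ 70  83  69   8   7  20  55  86  81  70  51  37  58  44  52  28  67  63
   63  62
[... 1785 characters left out ...]
52]
 [ 67  65  65  64  67  67  65  63  62  63  63  62  63  63  62  62  63  61
   64  63  67  58  22  13  16  17  22  40]
 [ 68  67  65  64  66  67  66  63  62  62  64  62  62  63  64  63  62  63
   63  63  65  58  30  14  12  18  16  20]
 [ 68  66  67  64  64  66  67  65  63  62  61  62  64  63  63  62  63  63
   62  63  64  65  56  13  15  18  21  22]
 [ 65  63  64  65  65  66  66  67  66  61  63  62  63  62  63  62  62  62
   63  63  63  66  58  26  11  17  18  24]]
0.022 [344.15 252.04] [338.3  245.22]
0.024 [344.26 251.06] [338.39 244.35]
0.026 [344.37 250.07] [338.48 243.47]
0.028 [344.47 249.06] [338.56 242.57]
0.0285 [344.5  248.81] [338.57 242.35]
0.03 [344.57 248.04] [338.63 241.67]
```

View pics/p1c.png

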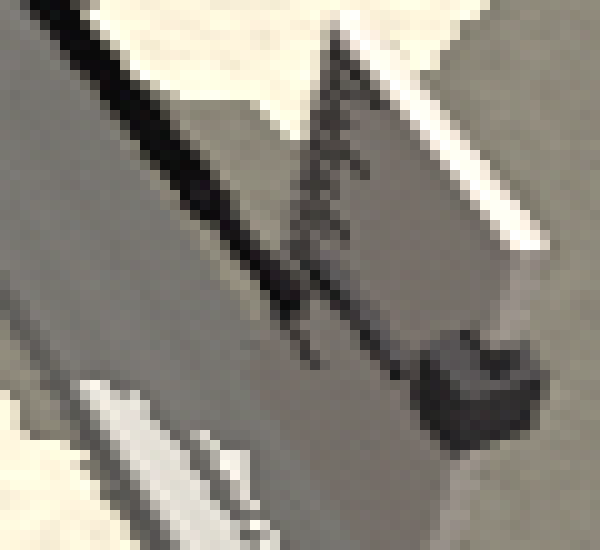

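The pointer end is at about (343.5,256.5), roughly halfway up (≈13 mm). The tooth end is at about (345.8,250.8).

Emit:
jog_arm([
  [[0, 0, 0.001, 0], [0, 0, 0.001, 0], [0, 0, 0.001, 0], [0, 0, 0.001, 0], [0, 0, 0.0005, 0], [0, 0, 0, 0], [0, 0, 0, 0]],
])

```text
time_s: 7.48
tcp_pos: [0.5251, -0.0099, 0.113]
ee_rot: [[0.0, -1.0, -0.001], [-1.0, -0.0, -0.002], [0.002, 0.001, -1.0]]
wrist_force: [-3.3, -4.4, 10.8]
gripper_width: 0.003
gripper_force: 5.4
```

```bash
sed -i '/print(g/d' look.py; python3 look.py p2; python3 - <<'E'
import cv2
a=cv2.imread('pics/s1.png');b=cv2.imread('pics/p1.png');c=cv2.imread('pics/p2.png')
g=lambda i,r0,r1:print(i[r0:r1,338:352].sum(2)//3)
g(a,258,266);g(b,252,260);g(c,242,258)
E
```

```text
7.475 [ 0.52512403 -0.00992386  0.11301565] [-3.34651155 -4.35360035 10.82219279]
0.022 [344.15 252.04] [338.3  245.22]
0.024 [344.26 251.06] [338.39 244.35]
0.026 [344.37 250.07] [338.48 243.47]
0.028 [344.47 249.06] [338.56 242.57]
0.0285 [344.5  248.81] [338.57 242.35]
0.03 [344.57 248.04] [338.63 241.67]
[[59  0  2 18 51 60 29 46 66 63 64 65 54 11]
 [62 23  0  1 28 60 53 30 68 65 63 64 59 24]
 [70 62 24  0  6 46 61 25 45 67 63 63 65 56]
 [69 71 57  0  0 17 47 55 32 51 64 63 64 66]
 [67 68 58 16  0 19 55 67 62 62 64 63 63 64]
 [68 67 66 60 53 67 65 64 64 63 63 64 62 64]
 [68 68 65 63 64 64 63 63 63 63 63 62 63 62]
 [65 67 66 65 63 63 63 64 63 62 63 63 63 62]]
[[83 73 26  3 14 17 36 43  6 31 51 49 58 63]
 [81 84 68  0  9 14 20 39 23  6 32 52 56 66]
 [68 77 76 47  0 12  9 27 46 27 10 33 53 60]
 [66 71 77 67 21  0  4 40 70 57 22 15 36 47]
 [64 70 79 66 36  8 30 43 68 67 58 26 28 50]
 [66 65 66 68 55 27 47 67 66 65 64 59 28 29]
 [66 66 69 69 65 54 28 47 67 64 64 66 53 11]
 [66 61 58 63 64 65 49 28 69 64 64 65 57 25]]
[[ 1 12 39 73 82 81 70 42 28 39 54 66 49 34]
 [ 0  4  8 50 88 79 57 28 30 28 45 67 64 64]
 [46  0  5 17 58 85 72 51 33 58 41 66 63 63]
 [74 48  0  6 20 45 53 39 41 40 67 65 63 62]
 [82 71 27  0  7 23 40 34 32 30 48 66 64 64]
 [77 80 70 26  0  7 25 40 40 43 30 45 66 62]
 [76 77 82 72 27  1  9 25 35 45 50 29 65 63]
 [75 76 78 83 72 25  0 16 47 69 61 50 65 63]
 [78 76 77 76 68 58 25 20 49 59 59 64 66 63]
 [79 79 79 80 65 47 58 18 28 36 49 60 65 62]
 [78 79 76 75 63 39 32 42  6 30 51 48 57 65]
 [78 78 79 71 44 30 30 34 24  7 30 51 56 66]
 [68 77 78 77 55 27 30 39 44 22 12 31 50 61]
 [66 70 76 63 44 54 31 70 68 57 23 15 36 48]
 [64 70 77 63 35 26 42 44 67 67 56 28 26 49]
 [66 64 66 67 53 26 46 66 67 65 67 57 30 29]]
```

View pics/p2c.png

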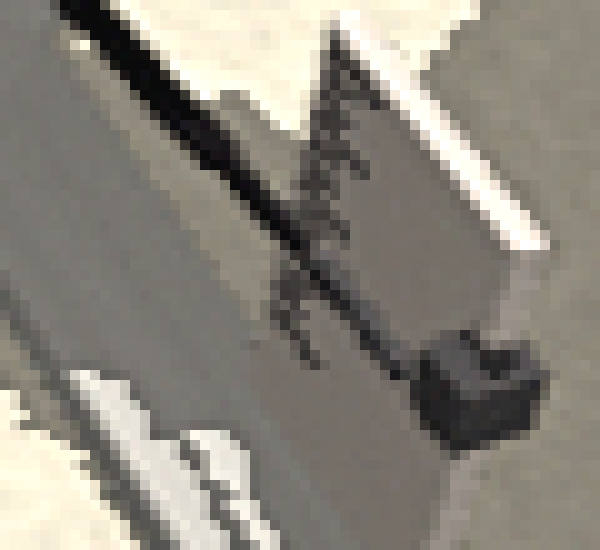

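The pointer's lower edge now runs straight into the tooth's lower edge. The pointer corner is at about (343.7,250) and the tooth line passes (344.4,250.9), so they are level within about 1 mm. The wrist estimate suggests a hair more, so I'll nudge 0.2 mm and hold.

Emit:
jog_arm([
  [[0, 0, 0.0002, 0], [0, 0, 0, 0], [0, 0, 0, 0], [0, 0, 0, 0], [0, 0, 0, 0], [0, 0, 0, 0], [0, 0, 0, 0], [0, 0, 0, 0], [0, 0, 0, 0], [0, 0, 0, 0], [0, 0, 0, 0], [0, 0, 0, 0], [0, 0, 0, 0], [0, 0, 0, 0], [0, 0, 0, 0], [0, 0, 0, 0], [0, 0, 0, 0], [0, 0, 0, 0], [0, 0, 0, 0]],
])

```text
time_s: 9.9
tcp_pos: [0.5251, -0.0099, 0.1129]
ee_rot: [[0.0, -1.0, -0.001], [-1.0, -0.0, -0.002], [0.002, 0.001, -1.0]]
wrist_force: [-4.3, -3.4, 10.1]
gripper_width: 0.002
gripper_force: 5.4
```

```bash
python3 look.py p3; python3 - <<'E'
import cv2,numpy as np
I=[cv2.imread(f'pics/{n}.png').sum(2)//3 for n in('p2','p3')]
print(I[1][242:258,338:352])
E
```

```text
9.9 [ 0.52509593 -0.00993698  0.11285381] [-4.30277259 -3.3866651  10.12681902]
0.022 [344.15 252.04] [338.3  245.22]
0.024 [344.26 251.06] [338.39 244.35]
0.026 [344.37 250.07] [338.48 243.47]
0.028 [344.47 249.06] [338.56 242.57]
0.0285 [344.5  248.81] [338.57 242.35]
0.03 [344.57 248.04] [338.63 241.67]
[[ 0 10 26 62 84 81 70 42 29 37 55 67 48 32]
 [ 3  1  7 40 76 82 57 28 30 29 44 66 65 63]
 [68  6  3 10 41 72 74 53 31 59 43 65 64 64]
 [83 67  0  4 15 31 43 41 39 39 67 66 63 62]
 [80 74 45  0  1 15 22 32 34 28 47 66 63 63]
 [78 78 76 48  0  6 21 30 41 45 28 45 66 64]
 [75 77 81 72 27  0 10 21 34 45 52 29 67 63]
 [76 77 79 82 73 26  0 17 48 69 61 51 64 63]
 [78 75 76 74 67 58 24 21 48 60 60 66 64 63]
 [78 80 77 80 66 46 59 19 29 36 49 59 65 64]
 [79 78 76 76 63 39 32 41  4 31 52 49 58 64]
 [78 79 78 70 44 30 33 34 22  9 33 51 56 65]
 [67 76 77 76 54 29 32 38 45 22 12 32 52 59]
 [67 69 75 63 43 54 32 68 68 57 20 15 35 48]
 [65 69 77 64 37 27 42 45 66 67 58 28 27 51]
 [65 65 66 68 52 25 47 67 65 63 67 58 28 30]]
```

View pics/p3c.png

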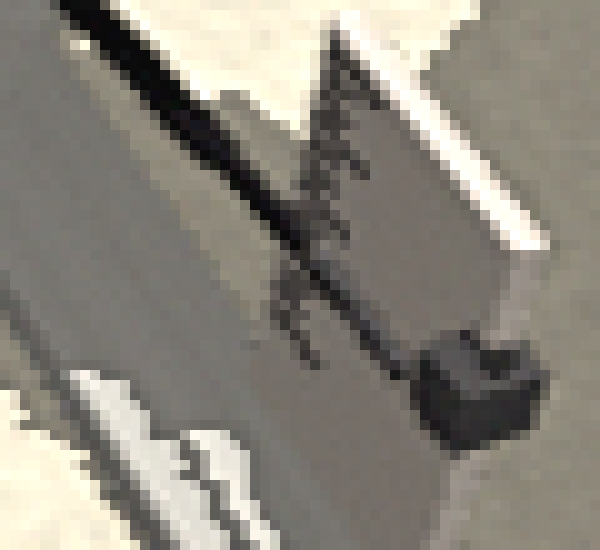

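The pointer runs straight into the tooth at about (345,250.5) and has held for over 2 s. Now I release straight up.

Emit:
jog_arm([
  [[0, 0, -0.002, 0], [0, 0, -0.003, 0], [0, 0, -0.003, 0], [0, 0, -0.004, 0], [0, 0, -0.01, 0], [0, 0, -0.02, 0], [0, 0, -0.03, 0], [0, 0, -0.03, 0], [0, 0, 0, 0], [0, 0, 0, 0], [0, 0, 0, 0], [0, 0, 0, 0]],
])

```text
time_s: 11.45
tcp_pos: [0.5252, -0.009, 0.2127]
ee_rot: [[-0.0, -1.0, -0.002], [-1.0, 0.0, -0.0], [0.0, 0.002, -1.0]]
wrist_force: [-0.4, 0.4, -0.7]
gripper_width: -0.001
gripper_force: 0.0
```

```bash
python3 - <<'E'
from h import *
s=sense();print(s['time_s'],s['tcp_pos'],s['wrist_force'])
j=capture('scene')[:,:,::-1].astype(int);a=cv2.imread('pics/s1.png').astype(int)
d=abs(j-a).max(2)>60
print('changed px around mount/pointer/flasks/jar:',d[165:295,190:385].sum(), d[235:280,300:370].sum())
ok=d[235:280,300:370].sum()<10 and s['tcp_pos'][2]>.19
print(finish_job() if ok else 'check')
E
```

```text
11.45 [ 0.52516215 -0.009041    0.21266816] [-0.40085442  0.36653381 -0.67884999]
changed px around mount/pointer/flasks/jar: 133 24
check
```

```bash
python3 - <<'E'
from h import *
j=capture('scene')[:,:,::-1];a=cv2.imread('pics/s1.png')
d=abs(j.astype(int)-a).max(2)>60
print(np.argwhere(d[235:280,300:370])+[235,300])
print((j.sum(2)//3)[258:264,338:346],(a.astype(int).sum(2)//3)[258:264,338:346])
c=lambda i:cv2.resize(i[160:300,190:385],None,fx=2,fy=2)
cv2.imwrite('pics/end.png',np.hstack([c(a),c(j)]))
E
```

```text
[[236 360]
 [239 359]
 [240 360]
 [241 361]
 [241 362]
 [241 363]
 [246 336]
 [246 340]
 [268 300]
 [269 301]
 [269 303]
 [270 303]
 [271 304]
 [271 305]
 [271 306]
 [272 307]
 [273 309]
 [273 310]
 [274 310]
 [274 311]
 [275 313]
 [276 314]
 [277 315]
 [278 316]
 [279 316]]
[[58  0  1 19 50 60 27 46]
 [61 21  0  0 29 61 51 30]
 [68 60 24  0  9 46 60 26]
 [67 69 57  0  0 15 48 55]
 [66 66 57 18  0 18 54 65]
 [66 66 66 58 52 64 64 64]] [[59  0  2 18 51 60 29 46]
 [62 23  0  1 28 60 53 30]
 [70 62 24  0  6 46 61 25]
 [69 71 57  0  0 17 47 55]
 [67 68 58 16  0 19 55 67]
 [68 67 66 60 53 67 65 64]]
```

View pics/end.png

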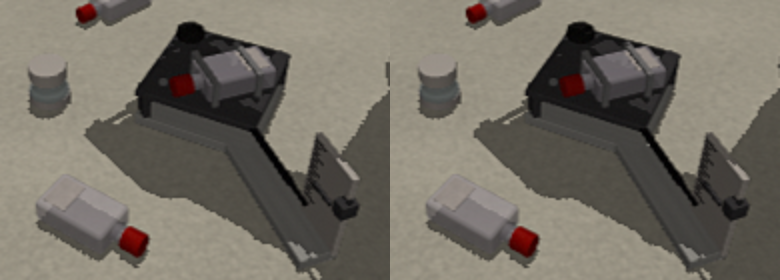

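The pointer tip pixels match the rest picture and only shadow edges differ. The flasks and the jar have not moved.

```bash
python3 -c "from station import *;print(finish_job())"
```

```text
the job is handed in; nothing more can be done
None
```

I pressed the pad until the pointer was level with the mark (to about 1 mm by camera) and held it for over 2 s. I then released it: the plate sprang fully back, the loose flasks and jar stayed put, and the job is handed in.

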